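# Roll a sample vial onto the read line, shut the hood and take the reading

### The arm

A 6-joint arm with a two-finger parallel gripper is mounted at the origin on a cart in front of the work surface, level with it; the furniture and walls round the work are solid. World frame = base frame: x ahead of the robot, y to its left, z up, the work surface at z = 0. Lengths are in m, angles in rad, forces in N, time in s.
With the tool pointing down it reaches from about 0.3 to 0.775 m from the base axis. Payload 14.6 kg.
Tool frame: the origin (TCP) lies midway between the tips of the shut fingers; the grasp point (between the pads) lies 19 mm behind it (ctrl.grip_depth is the z of the grasp point in the tool frame, in m); z points along the fingers, y is the line along which they close (so a half turn about z gives the same grasp; the last joint's range is limited). The gripper opens to 94 mm and grips with 3 to 60 N. Pads are 16 mm wide; open, the fingers measure 119 mm over their backs; the gripper's body (75 mm by 177 mm) begins 78 mm behind the grasp point.
Start: joints at [1.28, 0.3, 1.521, -0, 1.321, -0.067], TCP at [0.122, 0.536, 0.205] pointing down, gripper open.
Joint ranges: [-3.03, 3.03], [-0.79, 2.21], [0.23, 2.52], [-1.04, 4.18], [0, 3.07], [-2.55, 2.55]. Speed limits (rad/s): [2.22, 2.22, 2.57, 3.14, 3.14, 3.14].

### API

Orientations are given as [roll, pitch, yaw] about the fixed x, y, z axes, in that order (R = Rz(yaw) Ry(pitch) Rx(roll)).
In Python, from station import ctrl gives the robot as it stands. The module is installed in compiled form; this text tells all that it offers.
- The arm moves only by the tool carry_out, never from a script. Its argument "commands" is a list of rows, each a list of 3 entries, a list of its own where there are three numbers: the closure, from 0 (fully open) to 1 (shut), then the shift along the tool's x, y, z in mm, then the turn, a rotation vector about the tool's x, y, z in rad. In form: [[gripper, [tx, ty, tz], [wx, wy, wz]], ...]. A call has 1 to 10 rows; each row shifts and turns the commanded pose from where the row before left it, along the tool's axes as they then stand; what a row does not reach is not made up. A row lasts 1/8 s, in which the tool goes at most 62.5 mm and 10.7 degrees, less where a joint would pass 70% of its speed; a pose out of reach is approached as far as the arm can. A call with a gripper value outside its range is refused whole. The fingers move at their own pace and stop on an object; "squeeze" is the grip in N (left out, the last holds). Time passes only in rows, so rows that do not move let the fingers close. It gives the time, the measured TCP pose, the force, the opening and the grip force at its end, in the units of the state.
- ctrl.get_obs(): the state, without advancing time (a new reading comes with each control period).
- ctrl.camera(name): name is "scene" or "top"; returns a dict with "img" (384x512x3 uint8, blue, green, red), "camera_matrix" (3x3 intrinsics, pixels), "rvec" (rotation vector, rad) and "tvec" (3), from world to camera coordinates, as OpenCV has them. Camera axes: x right, y down, z forward; pixel columns grow to the right and rows downward; lengths in m; the calibration is good to about 2 mm. A picture is of the moment at which its call begins. There is no depth.
- ctrl.hand_in(): hands the job in; it is judged then, once.
Trained networks look in the newest picture that a camera, given by its name, has taken for a name from the list of things; names that differ only in an ending like _2 or _b are one class to them, and where a whole thing is asked for, a point or a joint stands for the part that bears it (a point fixed in the world has none). Each returns a list of dicts, best first, with "score" (0 to 1); they miss things now and then, are a little off and sometimes report something else, mostly with a low value. They report only what shows in the picture. A call takes as long as a camera call. They do not tell look-alikes from the thing itself.
- ctrl.outline_of(thing, camera): "region" (384x512 bool, what is visible of it).
- ctrl.place_of(thing, camera): "at" ([x, y, z] in m, in world coordinates, good to about 4 mm: a listed point, or the origin of a listed thing).
The state is a dict: "time_s": time; "qpos": joint angles; "joint_vel": joint speeds; "tau": joint torques, N m; "ee_pos": TCP position; "eef_rot": TCP orientation; "force": force on the tool from outside, world axes, zero at the start; "moment": the same for the moment, N m; "grip_width": finger opening in m; "grip_force": force on a finger pad.
Only numpy, scipy, OpenCV 4.12 (cv2) and the standard library are available. Lean on these libraries where they do the work, as an engineer would, in place of code of your own. Each camera call takes 0.05 s, during which the arm holds its last target. There are 200 camera calls.

### The job

Take a reading of the amber vial without picking anything up. With the fingertips, push the top of the lying vial sideways so that it rolls (not slides) across the deck of the reader and settles in the read slot between the two red lines; then push the dark sliding hood over it until it is fully home against the housing, and then press the red button fully down. It is glass, so be gentle; leave the clear vial and the other things on the bench where they are.

Things in the scene. Friction and masses are not known exactly. Their poses are not given: they have to be found in the camera images.
- vial_reader: White bench reader with a grey deck, fixed, turned up to 0.2 rad. Origin on the worktop under it; x away from the robot, y left along the deck, z up. Deck flat, 16 mm up, y -125 to 125 (5 mm lips at the side edges), x -124 to 72 mm; vials roll on its rear part, x -24 to 72. Behind it the housing: front face x 67 mm, y -58 to 58, 72 mm high.
- read_line (a point): Middle of the read slot at deck height (reader frame 18, 0, 16 mm); axes as the reader's. Slot 14 mm wide, 4 mm deep, along x between two thin red lines. A vial in it lies sunk 1.9 mm, centred, its axis 12.1 mm above this point. It drops in once its axis is within about 4 mm of the line and climbs out if pushed some 7 mm beyond.
- amber_vial: Brown glass vial, black cap, orange stripe on its label; lies 40 to 62 mm left or right of the slot, nearly parallel to it. Glass 28 mm in diameter, 48 long; origin on its axis at mid glass, x along the axis to the cap (23 mm wide, ends at 40 mm); y, z turn as it rolls. A fingertip laid lightly (2 to 5 N) on its top and drawn sideways rolls it half as far as the fingertip goes.
- clear_vial: A second vial of the same size, pale clear glass with a blue cap and blue stripe, lying in the same way on the other side of the slot; to be left alone. Both weigh about 45 g and stop rolling within a few mm when no longer pushed. A fingertip low behind a vial also nudges it along; rubber pads caught on the slope behind its top hold it from turning and drag it.
- hood (a joint): How far the hood has slid, m: 0 parked at the front of the deck (as at the start), 0.092 fully home against the housing. It slides along the reader's x, stays where it is left and takes about 2 N to push.
- hood_push (a point): Middle of the outside of the hood's near end wall, 20 mm above the deck: the face to push along the reader's +x; moves with the hood. Hood: dark grey tunnel with a red stripe along its top, 90 mm long, 50 wide (44 inside), top 38 mm above the deck, open at the far end and below. It passes over a vial only if that lies in the slot.
- read_button (a joint): How far the red button is pressed, m: 0 up, 0.006 fully down; a spring with 5 N at full depth brings it back.
- read_button_top (a point): Centre of the top of the red read button, 24 mm in diameter, at the front right corner of the reader (18 mm above the deck when up; reader frame x -80, y -80 mm); it is pressed straight down.
- red_dropper: Small white dropper bottle with a red cap, 25 mm in diameter, 52 mm high, standing left of the reader; origin under its middle. Bystander.
- green_dropper: White dropper bottle with a green cap, 29 mm in diameter, 58 mm high, standing left of the reader; origin under its middle. Bystander.
- timer: Flat white square timer, 62 x 62 x 20 mm, lying left of the reader; origin under its middle. Bystander.
- sample_cup: Lidded sample cup, 59 mm in diameter, 45 mm high, standing right of the reader; origin under its middle. Bystander.
- petri_dish: Small lidded petri dish, 63 mm in diameter, 15 mm high, right of the reader; origin under its middle. Bystander.
There are look-alikes about, which are no part of the job. What is shaped like the amber_vial but pink is not meant.

How it is judged:
By the outcome, as a careful person would: the job done as asked, in the order asked, and still so for the second after the job is handed in, with the robot touching nothing.
It also fails if it takes over 72 s, if anything falls off the work surface, if the arm or the gripper's body presses on something with over 40 N, if the wrist force passes 120 N, or if a joint passes its speed limit or range.

## Working session

There is one attempt and no reset: what is moved stays moved. The work goes in short steps, Python scripts to look and compute and a tool call to move; the robot and the scene stay as the last step left them, time stands still between calls to the robot, and variables do not carry over. Pictures are saved under pics/ and viewed, at most 10 in all, crops included, and the job is handed in when it is done.

Besides the shell and the picture viewer there is one more tool, called after "Call:" in YAML: its name, and indented under it one key for each argument. carry_out: Moves the arm, as the interface text tells. Its arguments: {"type":"object","properties":{"commands":{"type":"array","items":{"type":"array"}},"squeeze":{"type":"number"}},"required":["commands"]}

```bash
mkdir -p pics; cat > h.py <<'E'
from station import ctrl
import numpy as np, cv2
def snap(cam,name):
    c=ctrl.camera(cam); cv2.imwrite(f'pics/{name}.png',c['img']); return c
def ray(c,u,v,z):
    R=cv2.Rodrigues(np.array(c['rvec'],float))[0]; t=np.array(c['tvec'],float).ravel()
    d=R.T@np.linalg.inv(c['camera_matrix'])@np.array([u,v,1.]); o=-R.T@t
    return o+d*(z-o[2])/d[2]
def proj(c,p):
    return cv2.projectPoints(np.array(p,float).reshape(-1,3),np.array(c['rvec'],float),np.array(c['tvec'],float),c['camera_matrix'],None)[0].reshape(-1,2)
E
python3 - <<'E'
from h import *
o=ctrl.get_obs(); print({k:np.round(v,3) for k,v in o.items()})
for cam in ('top','scene'):
    c=snap(cam,cam+'1'); print(cam,np.round(-cv2.Rodrigues(np.array(c['rvec'],float))[0].T@np.array(c['tvec']).ravel(),3))
    for n in ('vial_reader','read_line','amber_vial','clear_vial','hood_push','read_button_top'):
        print(n,[(np.round(d['at'],4).tolist(),round(d['score'],2)) for d in ctrl.place_of(n,cam)[:3]])
E
```

```text
{'time_s': np.float64(0.0), 'qpos': array([ 1.28 ,  0.301,  1.522,  0.   ,  1.321, -0.067]), 'joint_vel': array([ 0.   , -0.001,  0.001, -0.001,  0.001,  0.001]), 'tau': array([-0.0000e+00, -5.3180e+01, -3.5275e+01,  7.1000e-02,  2.4000e-02,
       -0.0000e+00]), 'ee_pos': array([0.122, 0.536, 0.205]), 'eef_rot': array([-3.14 , -0.   ,  2.918]), 'force': array([-0.085,  0.754,  0.173]), 'moment': array([-0.001, -0.013,  0.045]), 'grip_force': np.float64(0.0), 'grip_width': np.float64(0.094)}
top [ 0.46  -0.113  0.905]
vial_reader [([0.5633, -0.1638, 0.0012], 0.64), ([0.4749, -0.4076, -0.0019], 0.25)]
read_line [([0.5807, -0.163, 0.0121], 0.9)]
amber_vial [([0.5298, 0.0648, 0.0119], 0.7), ([0.5833, -0.2041, 0.0292], 0.66)]
clear_vial [([0.5764, -0.1137, 0.0297], 0.68), ([0.6378, -0.4235, -0.0008], 0.33)]
hood_push [([0.4453, -0.1716, 0.0351], 0.67), ([0.6413, 0.1307, -0.0024], 0.47)]
read_button_top [([0.4873, -0.2485, 0.0392], 0.61)]
scene [-0.098 -0.734  0.502]
vial_reader [([0.5626, -0.1667, 0.0016], 0.98)]
read_line [([0.5754, -0.1611, 0.0192], 0.75)]
amber_vial [([0.5791, -0.2054, 0.0306], 0.72), ([0.5263, 0.0678, 0.0127], 0.48)]
clear_vial [([0.5763, -0.1128, 0.0293], 0.59)]
hood_push [([0.4484, -0.1718, 0.0343], 0.94)]
read_button_top [([0.485, -0.2465, 0.0357], 0.48)]
```

```bash
python3 -c "
import cv2;a=cv2.imread('pics/top1.png');b=cv2.imread('pics/scene1.png')
import numpy as np
cv2.imwrite('pics/both1.png',cv2.resize(np.hstack([a,b]),(800,300),interpolation=cv2.INTER_AREA))"
```

```text
(no output)
```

View pics/top1.png

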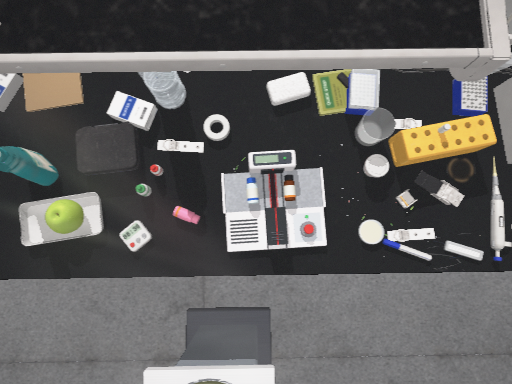

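View pics/scene1.png

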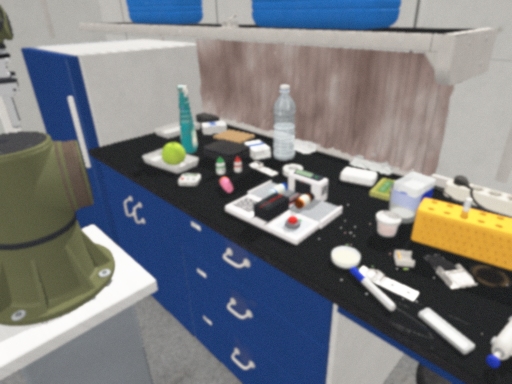

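The top view shows the reader centred near (275,210). The amber vial is at (289,188), right of the slot, and the clear vial is at (252,188), left of it. The button is at (308,230), and the pink look-alike is at (186,214). Next I fit the reader frame and check it against a zoomed crop.

```bash
cat >> h.py <<'E'
L={'vial_reader':(0,0,0),'read_line':(.018,0,.016),'hood_push':(-.115,0,.036),'read_button_top':(-.08,-.08,.034)}
def W(fr,p):  # reader->world
    p=np.atleast_2d(np.array(p,float)); x,y,a=fr; c,s=np.cos(a),np.sin(a)
    return np.c_[x+c*p[:,0]-s*p[:,1], y+s*p[:,0]+c*p[:,1], p[:,2]]
def inv(fr,q):
    x,y,a=fr; c,s=np.cos(a),np.sin(a); d=np.array(q)[:2]-[x,y]; return np.array([c*d[0]+s*d[1],-s*d[0]+c*d[1]])
E
python3 - <<'E'
from h import *
from scipy.optimize import least_squares
m={'vial_reader':[(.5633,-.1638),(.5626,-.1667)],'read_line':[(.5807,-.163),(.5754,-.1611)],'hood_push':[(.4453,-.1716),(.4484,-.1718)],'read_button_top':[(.4873,-.2485),(.485,-.2465)]}
f=lambda fr:np.concatenate([W(fr,L[k])[0,:2]-q for k in m for q in m[k]])
r=least_squares(f,[.56,-.16,.07]); fr=r.x; print(np.round(fr,4),np.round(r.fun*1e3,1))
c=ctrl.camera('top')
reg=[d for d in ctrl.outline_of('amber_vial','top')]
for d in reg:
    v,u=np.nonzero(d['region']); P=np.array([ray(c,a,b,.03)[:2] for a,b in zip(u,v)]); mu=P.mean(0)
    w,V=np.linalg.eigh(np.cov(P.T)); print(d['score'],np.round([u.mean(),v.mean()],1),np.round(mu,4),'reader',np.round(inv(fr,mu)*1e3,1),'axis-yaw',np.round(np.arctan(V[1,1]/V[0,1])-fr[2],3),'sd',np.round(np.sqrt(w)*1e3,1))
print('amber rd',inv(fr,(.581,-.2047))*1e3,'clear',inv(fr,(.5763,-.1132))*1e3)
S=6;u0,v0=215,140; im=cv2.resize(c['img'][v0:v0+100,u0:u0+120],None,fx=S,fy=S,interpolation=cv2.INTER_CUBIC)
def poly(p,col):
    q=((proj(c,W(fr,p))-[u0,v0]+.5)*S).astype(int); cv2.polylines(im,[q.reshape(-1,1,2)],False,col,1)
poly([(-.124,-.125,.016),(.072,-.125,.016),(.072,.125,.016),(-.124,.125,.016),(-.124,-.125,.016)],(0,255,0))
poly([(-.024,.007,.016),(.067,.007,.016)],(255,255,0));poly([(-.024,-.007,.016),(.067,-.007,.016)],(255,255,0))
poly([(-.115,-.025,.054),(-.025,-.025,.054),(-.025,.025,.054),(-.115,.025,.054),(-.115,-.025,.054)],(255,0,255))
poly([(-.08+.012*np.cos(t),-.08+.012*np.sin(t),.034) for t in np.linspace(0,6.3,30)],(255,0,0))
cv2.imwrite('pics/crop1.png',im)
E
```

```text
[ 0.5615 -0.164   0.06  ] [-1.8 -0.2 -1.1  2.7 -1.3  0.1  4.  -1.8  1.4  0.7 -1.7  0.9 -0.9 -0.2
  1.4 -2.2]
0.84 [289.3 187.5] [ 0.5876 -0.2055] reader [ 23.6 -43. ] axis-yaw 0.005 sd [ 7.8 18.5]
0.74 [185.8 214.1] [0.5246 0.0542] reader [-23.7 220. ] axis-yaw 1.094 sd [ 7.  18.1]
0.7 [143.3 189.3] [0.5887 0.1614] reader [ 46.7 323.2] axis-yaw 1.261 sd [7.6 9.9]
amber rd [ 17.05292443 -41.79236291] clear [17.85128333 49.82478954]
```

View pics/crop1.png

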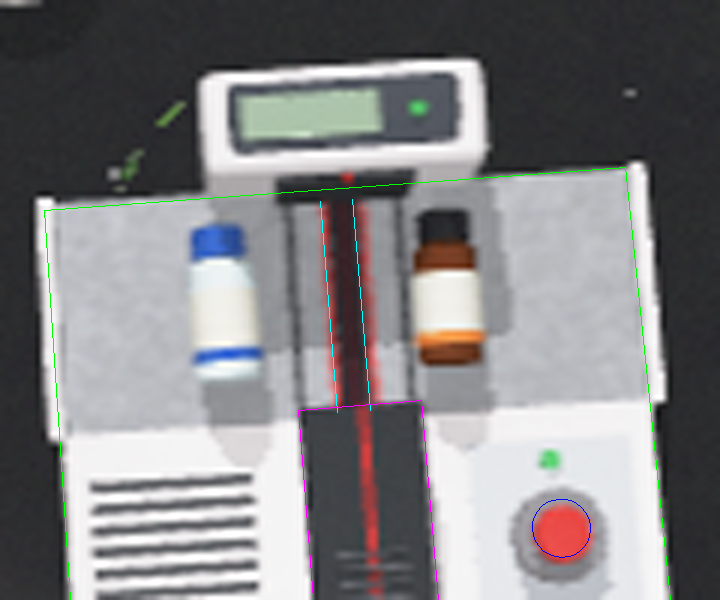

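The overlay fits to about 2 mm: the true slot lies roughly 1.5 mm further right, and yaw is about 0.05. The amber vial is about 42 mm right of the slot. Approaching with the fingers shut.

Call:
carry_out:
  commands:
    - [1, [-30, -31, 0], [0, 0, 0]]
    - [1, [-31, -31, 0], [0, 0, 0]]
    - [1, [-31, -31, 0], [0, 0, 0]]
    - [1, [-31, -31, 0], [0, 0, 0]]
    - [1, [-31, -31, 0], [0, 0, 0]]
    - [1, [-31, -31, 0], [0, 0, 0]]
    - [1, [-31, -31, 0], [0, 0, 0]]
    - [1, [-31, -31, 0], [0, 0, 0]]
    - [1, [-31, -31, 0], [0, 0, 0]]
    - [1, [-31, -31, 0], [0, 0, 0]]
  squeeze: 10

```text
time_s: 2.05
ee_pos: [0.3552, 0.1641, 0.2057]
eef_rot: [3.141, 0.001, 2.918]
force: [0.1, 0.3, -0.3]
grip_width: 0.0009
grip_force: 0.0
```

Call:
carry_out:
  commands:
    - [1, [-31, -31, 0], [0, 0, 0]]
    - [1, [-31, -31, 0], [0, 0, 0]]
    - [1, [-31, -31, 0], [0, 0, 0]]
    - [1, [-31, -31, 0], [0, 0, 0]]
    - [1, [-31, -31, 0], [0, 0, 0]]
    - [1, [-31, -31, 0], [0, 0, 0]]
    - [1, [-31, -31, 0], [0, 0, 0]]
    - [1, [-31, -31, 0], [0, 0, 0]]
    - [1, [0, 0, 0], [0, 0, -0.135]]
    - [1, [0, 0, 0], [0, 0, -0.135]]

```text
time_s: 3.3
ee_pos: [0.5414, -0.1319, 0.2051]
eef_rot: [3.141, -0.0, -3.092]
force: [0.5, 0.5, -0.4]
grip_width: 0.0003
grip_force: 0.0
```

Call:
carry_out:
  commands:
    - [1, [-18, -41, 20], [0, 0, 0]]
    - [1, [-18, -41, 30], [0, 0, 0]]
    - [1, [0, 0, 35], [0, 0, 0]]
    - [1, [0, 0, 35], [0, 0, 0]]
    - [1, [0, 0, 20], [0, 0, 0]]
    - [1, [0, 0, 0], [0, 0, 0]]

```text
time_s: 4.05
ee_pos: [0.5807, -0.2114, 0.0646]
eef_rot: [3.141, -0.002, -3.095]
force: [-0.7, -0.2, 1.1]
grip_width: 0.0009
grip_force: 0.0
```

```bash
python3 - <<'E'
from h import *
o=ctrl.get_obs();print(o['ee_pos'],o['force'])
a=snap('scene','s2')['img'][140:250,220:350]; b=snap('top','t2')['img'][140:240,215:335]
cv2.imwrite('pics/v2.png',np.hstack([cv2.resize(a,(400,338),interpolation=cv2.INTER_CUBIC),cv2.resize(b,(400,338),interpolation=cv2.INTER_CUBIC)]))
E
```

```text
[ 0.5807006  -0.21143972  0.0646316 ] [-0.66799126 -0.15950877  1.10389235]
```

View pics/v2.png

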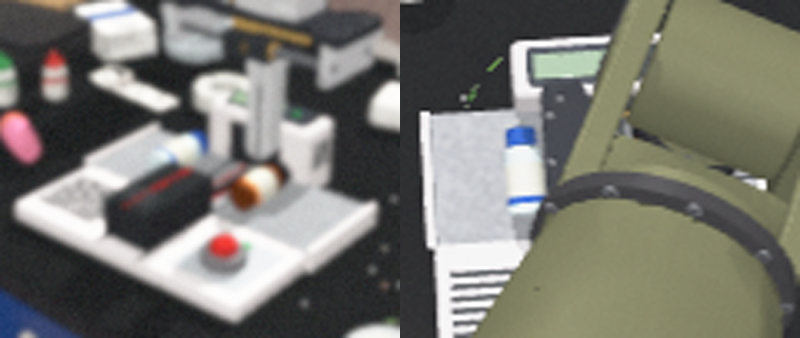

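The scene view (left half) shows the fingertips standing just above the amber vial at about (262,150). The arm hides it in the top view. Descending gently now.

Call:
carry_out:
  commands:
    - [1, [0, 0, 9], [0, 0, 0]]
    - [1, [0, 0, 8], [0, 0, 0]]
    - [1, [0, 0, 1], [0, 0, 0]]
    - [1, [0, 0, 0], [0, 0, 0]]

```text
time_s: 4.65
ee_pos: [0.5811, -0.2117, 0.0475]
eef_rot: [-3.142, -0.0, -3.095]
force: [-0.4, 0.2, 0.2]
grip_width: 0.0004
grip_force: 0.0
```

Call:
carry_out:
  commands:
    - [1, [0, 0, 1], [0, 0, 0]]
    - [1, [0, 0, 0.5], [0, 0, 0]]
    - [1, [0, 0, 0], [0, 0, 0]]

```text
time_s: 5.03
ee_pos: [0.5811, -0.2117, 0.046]
eef_rot: [-3.142, 0.0, -3.095]
force: [0.0, 0.1, -0.1]
grip_width: 0.0004
grip_force: 0.0
```

Call:
carry_out:
  commands:
    - [1, [0, 0, 1], [0, 0, 0]]
    - [1, [0, 0, 0], [0, 0, 0]]

```text
time_s: 5.28
ee_pos: [0.5811, -0.2116, 0.0449]
eef_rot: [3.142, -0.0, -3.095]
force: [1.5, 0.1, 0.2]
grip_width: 0.001
grip_force: 0.0
```

Call:
carry_out:
  commands:
    - [1, [0, 0, 0.6], [0, 0, 0]]
    - [1, [0, 0, 0], [0, 0, 0]]

```text
time_s: 5.52
ee_pos: [0.5811, -0.2117, 0.0443]
eef_rot: [3.142, -0.0, -3.095]
force: [-0.3, 0.2, -0.2]
grip_width: 0.0006
grip_force: 0.0
```

Call:
carry_out:
  commands:
    - [1, [0, 0, 0.4], [0, 0, 0]]
    - [1, [0, 0, 0], [0, 0, 0]]

```text
time_s: 5.78
ee_pos: [0.5811, -0.2117, 0.0439]
eef_rot: [3.142, -0.0, -3.095]
force: [0.2, 0.3, 0.2]
grip_width: 0.0006
grip_force: 0.0
```

Call:
carry_out:
  commands:
    - [1, [0, 0, 0.4], [0, 0, 0]]
    - [1, [0, 0, 0], [0, 0, 0]]

```text
time_s: 6.02
ee_pos: [0.5812, -0.2117, 0.0437]
eef_rot: [-3.141, 0.0, -3.095]
force: [0.2, 0.6, 1.6]
grip_width: 0.0011
grip_force: 0.5
```

Call:
carry_out:
  commands:
    - [1, [0, 0, 0.3], [0, 0, 0]]
    - [1, [0, 0, 0], [0, 0, 0]]

```text
time_s: 6.28
ee_pos: [0.5812, -0.2118, 0.0435]
eef_rot: [-3.141, 0.0, -3.095]
force: [-1.0, -1.4, 3.1]
grip_width: 0.0004
grip_force: 1.7
```

Call:
carry_out:
  commands:
    - [1, [0, 1.5, 0], [0, 0, 0]]
    - [1, [0, 2.5, 0], [0, 0, 0]]
    - [1, [0, 3, 0], [0, 0, 0]]
    - [1, [0, 3, 0], [0, 0, 0]]

```text
time_s: 6.78
ee_pos: [0.5809, -0.2018, 0.0441]
eef_rot: [-3.141, 0.001, -3.095]
force: [-2.5, -1.1, 9.2]
grip_width: 0.0003
grip_force: 4.8
```

```bash
cat >> h.py <<'E'
def amber(fr=(.5615,-.1655,.049)):
    c=ctrl.camera('scene'); r=[]
    for d in ctrl.place_of('amber_vial','scene'):
        q=inv(fr,d['at'])*1e3
        if abs(q[1])<80: r.append((np.round(q,1).tolist(),round(d['score'],2)))
    return c,r
E
python3 - <<'E'
from h import *
print(amber()[1], inv((.5615,-.1655,.049),ctrl.get_obs()['ee_pos'])*1e3)
E
```

```text
[([14.8, -33.2], 0.77)] [ 17.60165542 -37.00020831]
```

Call:
carry_out:
  commands:
    - [1, [0, 1, -0.6], [0, 0, 0]]
    - [1, [0, 2, 0], [0, 0, 0]]
    - [1, [0, 2, 0], [0, 0, 0]]

```text
time_s: 7.25
ee_pos: [0.5806, -0.1966, 0.0442]
eef_rot: [-3.141, 0.001, -3.095]
force: [-0.6, 0.1, 5.0]
grip_width: 0.0008
grip_force: 2.9
```

Call:
carry_out:
  commands:
    - [1, [0, 2, 0], [0, 0, 0]]
    - [1, [0, 2, 0], [0, 0, 0]]
    - [1, [0, 2, 0], [0, 0, 0]]

```text
time_s: 7.62
ee_pos: [0.5803, -0.1905, 0.044]
eef_rot: [-3.141, 0.001, -3.095]
force: [0.3, -0.3, 5.0]
grip_width: 0.0005
grip_force: 2.2
```

```bash
python3 - <<'E'
from h import *
c,r=amber();print(r, inv((.5615,-.1655,.049),ctrl.get_obs()['ee_pos'])*1e3)
cv2.imwrite('pics/v3.png',cv2.resize(c['img'][160:240,230:350],(720,480),interpolation=cv2.INTER_CUBIC))
E
```

```text
[([17.4, -28.6], 0.58)] [ 17.59185227 -25.84371909]
```

View pics/v3.png

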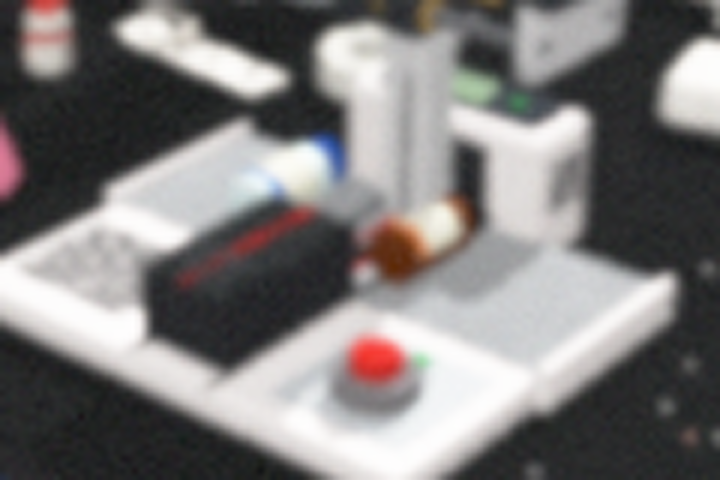

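The vial is rolling: its label has turned and it has moved about 11 mm. Finishing this stroke, then stepping back for the next.

Call:
carry_out:
  commands:
    - [1, [0, 2, -0.2], [0, 0, 0]]
    - [1, [0, 2, 0], [0, 0, 0]]
    - [1, [0, 2, 0], [0, 0, 0]]
    - [1, [0, 0, 0], [0, 0, 0]]

```text
time_s: 8.22
ee_pos: [0.5795, -0.1845, 0.0437]
eef_rot: [3.141, -0.001, -3.095]
force: [0.2, -0.6, 0.4]
grip_width: 0.0005
grip_force: 0.0
```

Call:
carry_out:
  commands:
    - [1, [0, 0, -6], [0, 0, 0]]
    - [1, [0, 0, -6], [0, 0, 0]]
    - [1, [0, 0, 0], [0, 0, 0]]

```text
time_s: 8.6
ee_pos: [0.5801, -0.1849, 0.0568]
eef_rot: [-3.141, 0.001, -3.095]
force: [-0.3, 0.1, 0.5]
grip_width: 0.0005
grip_force: 0.0
```

```bash
python3 - <<'E'
from h import *
c,r=amber();print(r, inv((.5615,-.1655,.049),ctrl.get_obs()['ee_pos'])*1e3,ctrl.get_obs()['force'])
E
```

```text
[([12.4, -25.4], 0.72)] [ 17.37029831 -20.113294  ] [-1.07965247  0.49022137  0.30016969]
```

Call:
carry_out:
  commands:
    - [1, [0, -7, 0], [0, 0, 0]]
    - [1, [0, -6, 6], [0, 0, 0]]
    - [1, [0, 0, 6.2], [0, 0, 0]]
    - [1, [0, 0, 0], [0, 0, 0]]

```text
time_s: 9.2
ee_pos: [0.5804, -0.198, 0.0435]
eef_rot: [-3.141, -0.0, -3.096]
force: [-1.1, -0.4, 3.2]
grip_width: 0.0002
grip_force: 1.1
```

Call:
carry_out:
  commands:
    - [1, [0, 0, 0.3], [0, 0, 0]]
    - [1, [0, 0, 0], [0, 0, 0]]

```text
time_s: 9.45
ee_pos: [0.5804, -0.1977, 0.0435]
eef_rot: [-3.142, -0.0, -3.095]
force: [-1.8, -0.9, 4.2]
grip_width: 0.0002
grip_force: 1.7
```

Call:
carry_out:
  commands:
    - [1, [0, 1.5, -0.2], [0, 0, 0]]
    - [1, [0, 2, -0.2], [0, 0, 0]]
    - [1, [0, 2, -0.2], [0, 0, 0]]
    - [1, [0, 2, 0], [0, 0, 0]]

```text
time_s: 9.95
ee_pos: [0.5801, -0.19, 0.0442]
eef_rot: [3.142, 0.0, -3.095]
force: [-3.3, -0.1, 3.4]
grip_width: 0.0008
grip_force: 2.0
```

Call:
carry_out:
  commands:
    - [1, [0, 2, 0], [0, 0, 0]]
    - [1, [0, 2, 0], [0, 0, 0]]
    - [1, [0, 2, 0], [0, 0, 0]]

```text
time_s: 10.32
ee_pos: [0.5799, -0.1841, 0.0442]
eef_rot: [-3.142, 0.0, -3.095]
force: [-0.6, 0.3, 4.1]
grip_width: 0.0004
grip_force: 2.1
```

Call:
carry_out:
  commands:
    - [1, [0, 2, 0], [0, 0, 0]]
    - [1, [0, 2, 0], [0, 0, 0]]
    - [1, [0, 2, 0], [0, 0, 0]]

```text
time_s: 10.7
ee_pos: [0.5796, -0.178, 0.0442]
eef_rot: [-3.142, 0.0, -3.095]
force: [0.2, 0.2, 3.5]
grip_width: 0.0006
grip_force: 1.8
```

```bash
python3 - <<'E'
from h import *
c,r=amber();print(r, inv((.5615,-.1655,.049),ctrl.get_obs()['ee_pos'])*1e3,ctrl.get_obs()['force'])
E
```

```text
[([15.0, -15.0], 0.61)] [ 17.48126424 -13.35989572] [-0.49664722 -0.474564    3.69119452]
```

Call:
carry_out:
  commands:
    - [1, [0, 2, 0], [0, 0, 0]]
    - [1, [0, 2, 0], [0, 0, 0]]
    - [1, [0, 1, 0], [0, 0, 0]]

```text
time_s: 11.18
ee_pos: [0.5792, -0.173, 0.0439]
eef_rot: [3.141, -0.0, -3.095]
force: [0.6, 0.4, 0.7]
grip_width: 0.0004
grip_force: 0.4
```

Call:
carry_out:
  commands:
    - [1, [0, 0, -6], [0, 0, 0]]
    - [1, [0, 0, -6], [0, 0, 0]]
    - [1, [0, -7, 0], [0, 0, 0]]
    - [1, [0, -6, 0], [0, 0, 0]]
    - [1, [0, 0, 0], [0, 0, 0]]

```text
time_s: 11.8
ee_pos: [0.5797, -0.1868, 0.0559]
eef_rot: [3.142, -0.0, -3.096]
force: [-1.5, -0.6, 0.2]
grip_width: 0.0009
grip_force: 0.0
```

```bash
python3 - <<'E'
from h import *
c,r=amber();print(r, inv((.5615,-.1655,.049),ctrl.get_obs()['ee_pos'])*1e3,ctrl.get_obs()['force'])
E
```

```text
[([15.3, -13.0], 0.46)] [ 17.22803093 -21.66660498] [-1.07470309  1.36839147  0.61748733]
```

Call:
carry_out:
  commands:
    - [1, [0, 0, 6], [0, 0, 0]]
    - [1, [0, 0, 6], [0, 0, 0]]
    - [1, [0, 0, 0], [0, 0, 0]]

```text
time_s: 12.28
ee_pos: [0.5798, -0.1861, 0.0437]
eef_rot: [3.141, -0.0, -3.095]
force: [0.3, -0.5, -0.8]
grip_width: 0.0006
grip_force: 0.0
```

Call:
carry_out:
  commands:
    - [1, [0, 0, 0.3], [0, 0, 0]]
    - [1, [0, 0, 0], [0, 0, 0]]

```text
time_s: 12.52
ee_pos: [0.5799, -0.1861, 0.0438]
eef_rot: [3.142, -0.0, -3.095]
force: [0.4, -0.0, -0.4]
grip_width: 0.0002
grip_force: 0.0
```

Call:
carry_out:
  commands:
    - [1, [0, 0, -1.5], [0, 0, 0]]
    - [1, [0, 2.5, 0], [0, 0, 0]]
    - [1, [0, 0, 1.5], [0, 0, 0]]
    - [1, [0, 0, 0], [0, 0, 0]]

```text
time_s: 13.02
ee_pos: [0.5799, -0.1837, 0.044]
eef_rot: [-3.141, 0.0, -3.095]
force: [0.6, 0.0, 2.0]
grip_width: 0.0006
grip_force: 0.9
```

Call:
carry_out:
  commands:
    - [1, [0, 0, 0.3], [0, 0, 0]]
    - [1, [0, 0, 0], [0, 0, 0]]

```text
time_s: 13.28
ee_pos: [0.5799, -0.1839, 0.0438]
eef_rot: [-3.141, 0.0, -3.095]
force: [0.2, -0.7, 5.5]
grip_width: 0.0006
grip_force: 2.5
```

Call:
carry_out:
  commands:
    - [1, [0, 1.5, -0.3], [0, 0, 0]]
    - [1, [0, 2, -0.2], [0, 0, 0]]
    - [1, [0, 2, 0], [0, 0, 0]]
    - [1, [0, 2, 0], [0, 0, 0]]

```text
time_s: 13.78
ee_pos: [0.5796, -0.176, 0.0442]
eef_rot: [-3.142, 0.0, -3.095]
force: [1.2, -0.2, 5.3]
grip_width: 0.0006
grip_force: 2.5
```

Call:
carry_out:
  commands:
    - [1, [0, 2, 0], [0, 0, 0]]
    - [1, [0, 2, 0], [0, 0, 0]]
    - [1, [0, 2, 0], [0, 0, 0]]

```text
time_s: 14.15
ee_pos: [0.5793, -0.17, 0.0442]
eef_rot: [-3.142, 0.0, -3.095]
force: [-0.1, -0.0, 4.7]
grip_width: 0.0005
grip_force: 2.4
```

Call:
carry_out:
  commands:
    - [1, [0, 2, 0], [0, 0, 0]]
    - [1, [0, 2, 0], [0, 0, 0]]

```text
time_s: 14.4
ee_pos: [0.579, -0.166, 0.044]
eef_rot: [3.141, -0.0, -3.095]
force: [1.6, -0.6, 2.5]
grip_width: 0.0007
grip_force: 1.2
```

```bash
python3 - <<'E'
from h import *
c,r=amber();print(r, inv((.5615,-.1655,.049),ctrl.get_obs()['ee_pos'])*1e3,ctrl.get_obs()['force'])
E
```

```text
[([15.1, -3.3], 0.62)] [17.40083717 -1.27987918] [1.92716963 0.55129054 2.16831521]
```

Call:
carry_out:
  commands:
    - [1, [0, 2, 0.1], [0, 0, 0]]
    - [1, [0, 2, 0], [0, 0, 0]]

```text
time_s: 14.75
ee_pos: [0.5784, -0.1621, 0.0435]
eef_rot: [3.141, -0.001, -3.095]
force: [-0.0, -0.6, 0.1]
grip_width: 0.0006
grip_force: 0.0
```

Call:
carry_out:
  commands:
    - [1, [0, 1, -0.2], [0, 0, 0]]
    - [1, [0, 1, 0], [0, 0, 0]]

```text
time_s: 15.0
ee_pos: [0.5786, -0.1602, 0.044]
eef_rot: [3.141, -0.0, -3.095]
force: [0.4, 0.5, 0.3]
grip_width: 0.0004
grip_force: 0.0
```

```bash
python3 - <<'E'
from h import *
c,r=amber();print(r, inv((.5615,-.1655,.049),ctrl.get_obs()['ee_pos'])*1e3,ctrl.get_obs()['force'])
cv2.imwrite('pics/v4.png',cv2.resize(c['img'][160:240,230:350],(720,480),interpolation=cv2.INTER_CUBIC))
E
```

```text
[([16.4, 1.1], 0.71)] [17.37453377  4.49329346] [ 0.26478397 -0.07587257  0.14115752]
```

View pics/v4.png

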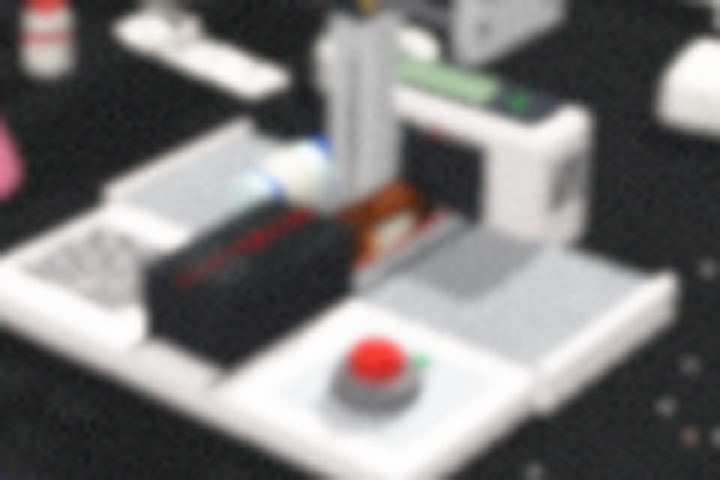

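The vial has dropped in: the contact force is gone and it shows between the lines at about (385,220). I'll retreat up and to the front, then check from above.

Call:
carry_out:
  commands:
    - [1, [0, 0, -8], [0, 0, 0]]
    - [1, [0, 0, -25], [0, 0, 0]]
    - [1, [0, 0, -40], [0, 0, 0]]
    - [1, [40, -1, 0], [0, 0, 0]]
    - [1, [40, -1, 0], [0, 0, 0]]
    - [1, [40, -1.5, 0], [0, 0, 0]]
    - [1, [40, -1, 0], [0, 0, 0]]
    - [1, [0, 0, 0], [0, 0, 0]]

```text
time_s: 16.1
ee_pos: [0.4177, -0.1723, 0.118]
eef_rot: [-3.141, 0.001, -3.097]
force: [0.3, -0.9, 0.4]
grip_width: 0.001
grip_force: 0.0
```

```bash
python3 - <<'E'
from h import *
c,r=amber();print(r, inv((.5615,-.1655,.049),ctrl.get_obs()['ee_pos'])*1e3,ctrl.get_obs()['ee_pos'])
b=ctrl.camera('top')['img'][140:240,215:335]; a=c['img'][160:240,230:350]
print([np.round(inv((.5615,-.1655,.049),d['at'])*1e3,1) for d in ctrl.place_of('amber_vial','top')])
cv2.imwrite('pics/v5.png',np.hstack([cv2.resize(a,(400,340),interpolation=cv2.INTER_CUBIC),cv2.resize(b,(400,340),interpolation=cv2.INTER_CUBIC)]))
E
```

```text
[([16.2, 1.6], 0.7)] [-1.41980277e+02  4.48361696e-02] [ 0.41968794 -0.17240947  0.11792414]
[array([-22.8, 232.7]), array([19.4, -0.3])]
```

View pics/v5.png

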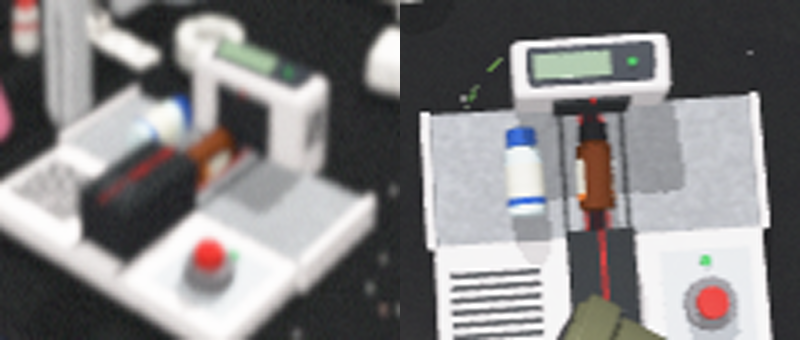

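The vial lies in the slot between the red lines (right half, (595,175)), and the clear vial hasn't moved. Next I push the hood.

Call:
carry_out:
  commands:
    - [1, [0, 0, 40], [0, 0, 0]]
    - [1, [0, 0, 34], [0, 0, 0]]
    - [1, [0, 0, 10], [0, 0, 0]]
    - [1, [0, 0, 0], [0, 0, 0]]
    - [1, [-6, 0, 0], [0, 0, 0]]
    - [1, [-5, 0, 0], [0, 0, 0]]
    - [1, [-4, 0, 0], [0, 0, 0]]
    - [1, [-4, 0, 0], [0, 0, 0]]
    - [1, [-4, 0, 0], [0, 0, 0]]

```text
time_s: 17.42
ee_pos: [0.4422, -0.171, 0.0332]
eef_rot: [3.142, -0.0, -3.095]
force: [-2.5, -0.1, 1.9]
grip_width: 0.0006
grip_force: 0.9
```

Call:
carry_out:
  commands:
    - [1, [-5, 0, 0], [0, 0, 0]]
    - [1, [-6, 0, 0], [0, 0, 0]]
    - [1, [-6, 0, 0], [0, 0, 0]]
    - [1, [-6, 0, 0], [0, 0, 0]]
    - [1, [-6, 0, 0], [0, 0, 0]]

```text
time_s: 18.05
ee_pos: [0.4714, -0.1697, 0.0331]
eef_rot: [3.142, -0.0, -3.095]
force: [-1.1, 0.6, 1.5]
grip_width: 0.0003
grip_force: 0.9
```

Call:
carry_out:
  commands:
    - [1, [-6, 0, 0], [0, 0, 0]]
    - [1, [-6, 0, 0], [0, 0, 0]]
    - [1, [-6, 0, 0], [0, 0, 0]]
    - [1, [-6, 0, 0], [0, 0, 0]]
    - [1, [-6, 0, 0], [0, 0, 0]]

```text
time_s: 18.68
ee_pos: [0.5014, -0.1683, 0.0331]
eef_rot: [3.141, -0.0, -3.095]
force: [-2.6, 0.4, 0.4]
grip_width: 0.0003
grip_force: 0.9
```

Call:
carry_out:
  commands:
    - [1, [-5, 0, 0], [0, 0, 0]]
    - [1, [-5, 0, 0], [0, 0, 0]]
    - [1, [-5, 0, 0], [0, 0, 0]]
    - [1, [-4, 0, 0], [0, 0, 0]]
    - [1, [-3, 0, 0], [0, 0, 0]]

```text
time_s: 19.3
ee_pos: [0.5232, -0.1673, 0.0331]
eef_rot: [3.142, -0.0, -3.095]
force: [-1.8, 1.8, -0.2]
grip_width: 0.0003
grip_force: 0.8
```

Call:
carry_out:
  commands:
    - [1, [-2, 0, 0], [0, 0, 0]]
    - [1, [-2, 0, 0], [0, 0, 0]]
    - [1, [-1.5, 0, 0], [0, 0, 0]]

```text
time_s: 19.68
ee_pos: [0.5285, -0.1671, 0.0331]
eef_rot: [-3.142, -0.0, -3.095]
force: [-1.1, 1.3, -0.1]
grip_width: 0.0007
grip_force: 0.8
```

Call:
carry_out:
  commands:
    - [1, [-1, 0, 0], [0, 0, 0]]
    - [1, [-1, 0, 0], [0, 0, 0]]

```text
time_s: 19.92
ee_pos: [0.5302, -0.167, 0.0331]
eef_rot: [3.142, -0.001, -3.095]
force: [-8.4, 0.7, 5.3]
grip_width: 0.0004
grip_force: 4.3
```

Call:
carry_out:
  commands:
    - [1, [-0.6, 0, 0], [0, 0, 0]]
    - [1, [0, 0, 0], [0, 0, 0]]

```text
time_s: 20.18
ee_pos: [0.5301, -0.167, 0.0331]
eef_rot: [3.141, -0.002, -3.095]
force: [-9.5, 0.7, 4.7]
grip_width: 0.0004
grip_force: 4.7
```

The hood stopped firmly where expected. Now the button.

Call:
carry_out:
  commands:
    - [1, [8, 0, 0], [0, 0, 0]]
    - [1, [12, 0, 0], [0, 0, 0]]
    - [1, [0, 0, -25], [0, 0, 0]]
    - [1, [0, 0, -25], [0, 0, 0]]
    - [1, [15, -40, 0], [0, 0, 0]]
    - [1, [14, -39, 0], [0, 0, 0]]
    - [1, [0, 0, 25], [0, 0, 0]]
    - [1, [0, 0, 10], [0, 0, 0]]
    - [1, [0, 0, 10], [0, 0, 0]]
    - [1, [0, 0, 0], [0, 0, 0]]

```text
time_s: 21.42
ee_pos: [0.4858, -0.2478, 0.038]
eef_rot: [3.141, -0.0, -3.095]
force: [-1.4, 1.5, 1.9]
grip_width: 0.0004
grip_force: 0.7
```

```bash
python3 - <<'E'
from h import *
c=ctrl.camera('scene'); b=ctrl.camera('top')['img'][140:240,215:335]; a=c['img'][160:240,230:350]
o=ctrl.get_obs(); print(o['ee_pos'],o['force'])
print([np.round(inv((.5615,-.1655,.049),d['at'])*1e3,1) for d in ctrl.place_of('hood_push','scene')])
cv2.imwrite('pics/v6.png',np.hstack([cv2.resize(a,(400,340),interpolation=cv2.INTER_CUBIC),cv2.resize(b,(400,340),interpolation=cv2.INTER_CUBIC)]))
E
```

```text
[ 0.48602731 -0.2479504   0.03859975] [-0.18879492  0.68036051 -0.15874506]
[array([-19.8,   0.7])]
```

View pics/v6.png

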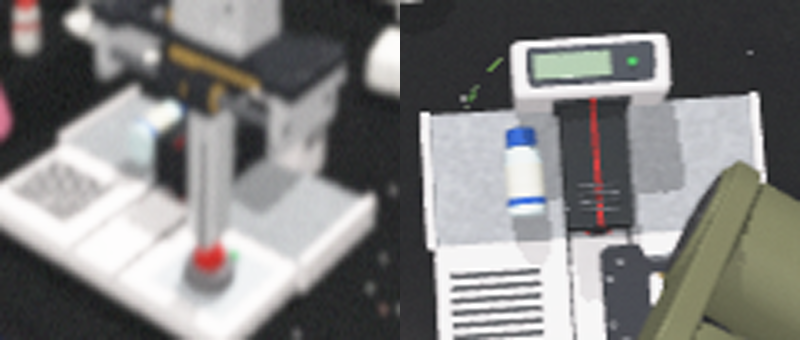

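The hood is home against the housing (right half, (597,165)), and the fingertips stand over the red button (left half, (210,255)). Pressing.

Call:
carry_out:
  commands:
    - [1, [0, 0, 3], [0, 0, 0]]
    - [1, [0, 0, 2], [0, 0, 0]]
    - [1, [0, 0, 2], [0, 0, 0]]
    - [1, [0, 0, 2], [0, 0, 0]]
    - [1, [0, 0, 1], [0, 0, 0]]
    - [1, [0, 0, 0], [0, 0, 0]]

```text
time_s: 22.32
ee_pos: [0.4866, -0.2483, 0.0315]
eef_rot: [-3.14, 0.002, -3.095]
force: [-13.3, 11.3, 43.4]
grip_width: 0.0001
grip_force: 21.7
```

Call:
carry_out:
  commands:
    - [1, [0, 0, 1], [0, 0, 0]]
    - [1, [0, 0, 0.5], [0, 0, 0]]
    - [1, [0, 0, 0], [0, 0, 0]]

```text
time_s: 22.7
ee_pos: [0.4867, -0.2484, 0.0311]
eef_rot: [-3.14, 0.002, -3.095]
force: [-19.1, 13.7, 58.6]
grip_width: 0.0005
grip_force: 29.2
```

Too stiff, and it stops at 31 mm: the shut fingers are 25 mm wide, so they probably sit on the bezel. Backing off while logging force.

Call:
carry_out:
  commands:
    - [1, [0, 0, -3], [0, 0, 0]]
    - [1, [0, 0, 0], [0, 0, 0]]

```text
time_s: 22.95
ee_pos: [0.4864, -0.2483, 0.0318]
eef_rot: [-3.141, 0.002, -3.095]
force: [-7.9, 6.7, 28.1]
grip_width: 0.0006
grip_force: 14.1
```

Call:
carry_out:
  commands:
    - [1, [0, 0, -1], [0, 0, 0]]
    - [1, [0, 0, 0], [0, 0, 0]]

```text
time_s: 23.2
ee_pos: [0.4863, -0.2482, 0.032]
eef_rot: [-3.141, 0.001, -3.095]
force: [-4.5, 4.1, 18.7]
grip_width: 0.0006
grip_force: 9.1
```

Call:
carry_out:
  commands:
    - [1, [0, 0, -2], [0, 0, 0]]
    - [1, [0, 0, 0], [0, 0, 0]]

```text
time_s: 23.45
ee_pos: [0.4861, -0.2482, 0.033]
eef_rot: [-3.141, 0.001, -3.095]
force: [2.0, 2.1, 4.4]
grip_width: 0.0008
grip_force: 2.2
```

Call:
carry_out:
  commands:
    - [1, [0, 0, -2], [0, 0, 0]]
    - [1, [0, 0, 0], [0, 0, 0]]
    - [1, [0, 0, 0], [0, 0, 0]]

```text
time_s: 23.82
ee_pos: [0.4859, -0.2482, 0.0347]
eef_rot: [-3.141, 0.0, -3.095]
force: [2.5, 0.2, 3.8]
grip_width: 0.0006
grip_force: 1.7
```

```bash
python3 - <<'E'
from h import *
F=[]
for i in range(4):
    c=ctrl.camera('scene'); o=ctrl.get_obs(); F.append(o['force'])
print(o['ee_pos'],np.mean(F,0))
E
```

```text
[ 0.48581699 -0.24822467  0.03467247] [3.22227283 0.07375492 3.11906983]
```

Call:
carry_out:
  commands:
    - [1, [0, 0, 1], [0, 0, 0]]
    - [1, [0, 0, 0], [0, 0, 0]]

```text
time_s: 24.28
ee_pos: [0.4858, -0.2482, 0.0336]
eef_rot: [-3.141, 0.0, -3.095]
force: [2.2, 0.2, 4.6]
grip_width: 0.0003
grip_force: 2.0
```

```bash
python3 - <<'E'
from h import *
F=[]
for i in range(4):
    c=ctrl.camera('scene'); o=ctrl.get_obs(); F.append(o['force'])
print(o['ee_pos'],np.mean(F,0))
E
```

```text
[ 0.48579534 -0.24819175  0.03369745] [ 2.71591535 -0.15899809  4.26513276]
```

Spring behaviour (about 1 N/mm, reaching 5 N near 32.5 mm) suggests the button did bottom out. I'll confirm with one finger clear of any bezel.

Call:
carry_out:
  commands:
    - [1, [0, 0, -15], [0, 0, 0]]
    - [0.52, [1, -15, -5], [0, 0, 0]]
    - [0.52, [0, -15, 0], [0, 0, 0]]
    - [0.52, [0, 0, 0], [0, 0, 0]]
    - [0.52, [0, 0, 0], [0, 0, 0]]
    - [0.52, [0, 0, 0], [0, 0, 0]]
    - [0.52, [0, 0, 0], [0, 0, 0]]

```text
time_s: 25.35
ee_pos: [0.4862, -0.2779, 0.0536]
eef_rot: [3.141, -0.0, -3.095]
force: [-0.1, 0.3, -0.3]
grip_width: 0.0451
grip_force: 0.0
```

```bash
python3 - <<'E'
from h import *
c=ctrl.camera('scene'); o=ctrl.get_obs(); print(o['ee_pos'],o['grip_width'])
cv2.imwrite('pics/v7.png',cv2.resize(c['img'][160:250,230:350],(720,540),interpolation=cv2.INTER_CUBIC))
E
```

```text
[ 0.48619333 -0.27790082  0.05362197] 0.04500745003204914
```

View pics/v7.png

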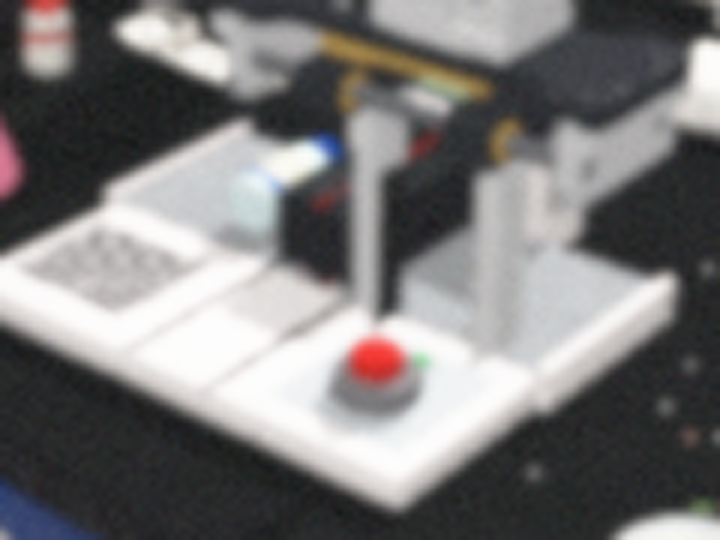

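The button is up again, with the left finger standing over it at about (370,330). The front panel is visibly raised above the hood lane, which explains the height. Pressing again.

Call:
carry_out:
  commands:
    - [0.52, [0, 0, 10], [0, 0, 0]]
    - [0.52, [0, 0, 5], [0, 0, 0]]
    - [0.52, [0, 0, 3], [0, 0, 0]]
    - [0.52, [0, 0, 2], [0, 0, 0]]
    - [0.52, [0, 0, 1], [0, 0, 0]]
    - [0.52, [0, 0, 0], [0, 0, 0]]

```text
time_s: 26.15
ee_pos: [0.4861, -0.2781, 0.0327]
eef_rot: [3.141, -0.0, -3.095]
force: [-2.9, 2.9, 4.3]
grip_width: 0.0451
grip_force: 2.2
```

Call:
carry_out:
  commands:
    - [0.52, [0, 0, 0.7], [0, 0, 0]]
    - [0.52, [0, 0, 0], [0, 0, 0]]

```text
time_s: 26.4
ee_pos: [0.4862, -0.2782, 0.0322]
eef_rot: [-3.141, 0.0, -3.095]
force: [-3.6, 2.6, 6.2]
grip_width: 0.0452
grip_force: 3.2
```

Call:
carry_out:
  commands:
    - [0.52, [0, 0, 1], [0, 0, 0]]
    - [0.52, [0, 0, 0.8], [0, 0, 0]]
    - [0.52, [0, 0, 0], [0, 0, 0]]
    - [0.52, [0, 0, 0], [0, 0, 0]]

```text
time_s: 26.9
ee_pos: [0.4864, -0.2783, 0.0317]
eef_rot: [-3.141, 0.001, -3.095]
force: [-8.9, 6.0, 21.3]
grip_width: 0.045
grip_force: 11.1
```

The hard stop comes at the same depth with 21 N on it, so the button is fully down. Retreating and handing in.

Call:
carry_out:
  commands:
    - [0.52, [0, 0, -8], [0, 0, 0]]
    - [0.52, [0, 0, -25], [0, 0, 0]]
    - [0.52, [0, 0, -40], [0, 0, 0]]
    - [0.52, [30, 0, -40], [0, 0, 0]]
    - [0.52, [30, 0, -20], [0, 0, 0]]
    - [0.52, [0, 0, 0], [0, 0, 0]]
    - [0.52, [0, 0, 0], [0, 0, 0]]

```text
time_s: 27.78
ee_pos: [0.4266, -0.2809, 0.1626]
eef_rot: [3.141, 0.0, -3.096]
force: [-0.4, 0.5, 0.0]
grip_width: 0.0451
grip_force: 0.0
```

```bash
python3 - <<'E'
from h import *
fr=(.5615,-.1655,.049)
for cam in('scene','top'):
    ctrl.camera(cam)
    for n in('hood_push','clear_vial'): print(cam,n,[(np.round(inv(fr,d['at'])*1e3,1),round(d['score'],2)) for d in ctrl.place_of(n,cam)[:2]])
print(ctrl.get_obs()['force'],ctrl.hand_in())
E
```

```text
scene hood_push [(array([-24.5,   3.1]), 0.62)]
scene clear_vial [(array([19.2, 49.9]), 0.52), (array([ 39.7, 327.7]), 0.33)]
top hood_push [(array([-24.4,  -4.3]), 0.83)]
top clear_vial [(array([15.1, 51. ]), 0.72)]
the job is handed in; nothing more can be done
[-0.25752489  0.4145883  -0.07159788] None
```

Job handed in at about 28 s: I rolled the amber vial into the read slot, pushed the hood fully home and pressed the red button fully down (twice; the first press reached 59 N through the fingertips, and rolling force on the vial briefly rose to 9 N), with the clear vial still in place.

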